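Clamp a nylon bar on the ATR crystal to the first click

TASK

Mount the plain rectangular nylon bar for an infrared scan: set it down gently, flat and centred over the small crystal in the middle of the spectrometer's steel sample plate, and let go. Then swing the press arm over it until the arm meets its stop, and turn the slip-clutch knob on the arm clockwise until it clicks for the first time: stop there, a second click is too much. Leave the other specimens, bottles and tools where they are.

Things in the scene. Friction and masses are not known exactly. Their poses are not given: they have to be found in the camera images.
- spectrometer: compact cream infrared spectrometer on the bench, fixed, 260 (x, front to back) x 300 (y) x 120 mm high; dark deck on top with a steel sample plate 110 x 120 mm whose top face is at 120 mm. Origin under its centre; its x axis points from its front (robot side) to its back, z up. Round pillar at x = +70 mm, y = 0 carries the press arm
- crystal (a point): the small crystal (8 mm disc, flush with the steel plate) where the specimen belongs: 120 mm above the bench, at x = -30 mm, y = 0 in the spectrometer's frame. The specimen lies flat on the plate here; nothing rises above the plate within 75 mm while the arm is parked
- pivot (a point): vertical swing axis of the press arm (pillar), 100 mm behind the crystal, at the height of the plate
- press_arm (a joint): swing of the press arm in rad: 0 = at its stop, over the crystal (arm then points from the pillar towards the spectrometer's front, -x); grows counter-clockwise from above, to 1.9. Starts parked at 1.25 to 1.65 (pointing roughly to the spectrometer's -y). Stiff hinge, 0.3 N m: stays where left. Aluminium bar 34 mm wide, 155 to 175 mm above the bench, its nose 182 mm from the pivot
- swing_peg (a point): centre of the top end of the upright steel peg on the arm's nose, by which the arm is swung: 14 mm diameter, stands 40 mm above the arm bar (175 to 215 mm above the bench), 168 mm from the swing axis, 68 mm beyond the knob's axis. Moves with the arm
- knob_grip (a point): point on the vertical axis of the black fluted slip-clutch knob, 209 mm above the bench, where to grip it. Knob 44 mm diameter, from 185 to 223 mm above the bench, 100 mm from the pivot: right above the crystal when the arm is at its stop. It keeps its height as it turns. Collar below it: 54 mm wide, top at 183 mm. A line on the knob lines up with one of the collar's 12 marks
- collar (a joint): turn of the screw collar under the knob, rad, clockwise from above positive; driven by the knob, lowers the press foot 1.6 mm per rad. Starts at 0.5 to 1.3. Turns stiffly (about 0.15 N m); the foot meets a 6 mm specimen at about 2.2, then the torque climbs to about 0.25 N m, where the clutch lets go, near 2.6. One to three strokes of the hand; the screw holds itself, easing back 0.1 at most
- knob (a joint): slip of the knob against the collar, rad, clockwise positive: winds up to about 0.1 while the clutch drives. At the set torque the clutch lets go: past 0.13 the torque falls, passes zero at 0.26 (the click) and the knob springs on to its next rest at 0.52, where it settles (within 0.03) once released. A second click comes at 0.79, and so on every 0.52
- foot: round steel press foot under the arm, 18 mm diameter, right below the knob; origin at the centre of its lower face, 1.4 to 2.7 mm above the top of a specimen at the start, so that the arm swings freely over a 6 mm bar lying flat
- bar: plain rectangular nylon test bar, dark grey, 80 (x) x 25 (y) x 6 mm (z), about 30 g: the specimen to be clamped. Origin at the centre of its underside, long axis x. Starts lying flat on the foam box
- foam_box: closed white foam box 204 x 194 mm, fixed, flat top 50 mm above the bench, on which the bar and the dumbbell specimen lie side by side, about 90 mm between their long axes, either one on either side. Origin under its centre
- dumbbell: dumbbell-shaped nylon tensile specimen of the same dark grey, 146 mm long (x), 20 mm wide at its ends, 10 mm at its waist, 5 mm thick, on the foam box: not to be used. Origin at the centre of its underside
- disc: dark grey nylon disc, 60 mm diameter, 5 mm thick, on the bench: bystander. Origin at the centre of its underside
- tweezers: steel tweezers, 130 mm long (x), lying on the bench: bystander. Origin at the middle of the underside
- wash_bottle: clear wash bottle with blue cap and bent spout, 72 mm diameter, 205 mm high, on the bench: bystander. Origin at the centre of its underside
- beaker: glass beaker, 66 mm diameter, 85 mm high, on the bench: bystander. Origin at the centre of its underside

How it is judged:
By the outcome, as a careful person would: the job done as asked, in the order asked, and still so for the second after the job is handed in, with the robot touching nothing.
It also fails if it takes over 72 s, if anything falls off the work surface, if the arm or the gripper's body presses on something with over 40 N, if the wrist force passes 120 N, or if a joint passes its speed limit or range.

ROBOT

A 6-joint arm with a two-finger parallel gripper is mounted at the origin on the work surface. World frame = base frame: x ahead of the robot, y to its left, z up, the work surface at z = 0. Lengths are in m, angles in rad, forces in N, time in s.
With the tool pointing down it reaches from about 0.3 to 0.775 m from the base axis. Payload 14.6 kg.
Tool frame: the origin (TCP) lies between the finger pads; the fingertips stand ctrl.tip_extent ahead of it and the grasp point (between the pads) lies 3 mm ahead of it (ctrl.tip_extent is the distance from the TCP to the fingertips, in m); z points along the fingers, y is the line along which they close (so a half turn about z gives the same grasp; the last joint's range is limited). The gripper opens to 94 mm and grips with 3 to 60 N. Pads are 16 mm wide; open, the fingers measure 119 mm over their backs; the gripper's body (75 mm by 177 mm) begins 78 mm behind the grasp point.
Start: joints at [1.219, 0.3, 1.521, -0, 1.321, -0.067], TCP at [0.155, 0.528, 0.227] pointing down, gripper open.
Joint ranges: [-3.03, 3.03], [-0.79, 2.21], [0.23, 2.52], [-1.04, 4.18], [0, 3.07], [-2.55, 2.55]. Speed limits (rad/s): [2.22, 2.22, 2.57, 3.14, 3.14, 3.14].

INTERFACE

Orientations are given as [roll, pitch, yaw] about the fixed x, y, z axes, in that order (R = Rz(yaw) Ry(pitch) Rx(roll)).
In Python, from station import ctrl gives the robot as it stands.
- The arm moves only by the shell command python3 shift.py 'ROWS' [OPENING] [FORCE]. ROWS is a JSON list of rows, 1 to 10 of them, each of 6 numbers: dx, dy, dz in m, then a rotation vector rx, ry, rz in rad; each row shifts and turns the commanded pose from where the row before left it, along the tool's axes as they then stand; what a row does not reach is not made up. A row lasts 1/10 s, in which the tool goes at most 0.05 m and 0.15 rad, less where a joint would pass 70% of its speed; a pose out of reach is approached as far as the arm can. OPENING is the finger opening in m, set as the command begins (- or left out keeps the last). The fingers move at their own pace and stop on an object; FORCE is the grip in N (left out, the last holds). Time passes only in rows, so rows that do not move let the fingers close. It prints the time, the measured TCP pose, the force, the opening and the grip force at its end.
- ctrl.get_obs(): the state, without advancing time (a new reading comes with each control period).
- ctrl.camera(name): name is "side" or "top" or "wrist"; returns a dict with "pixels" (480x640x3 uint8, blue, green, red), "fx", "fy", "cx", "cy" (pixels), "extrinsics" (4x4, takes a point from camera to world coordinates). Camera axes: x right, y up, looking along -z (the intrinsics and any distortion apply to the point x, -y, -z); pixel columns grow to the right and rows downward; lengths in m; the calibration is good to about 2 mm. A picture is of the moment at which its call begins. There is no depth.
- ctrl.hand_in(): hands the job in; it is judged then, once.
The state is a dict: "time_s": time; "qpos": joint angles; "joint_vel": joint speeds; "tau": joint torques, N m; "ee_pos": TCP position; "eef_rot": TCP orientation; "force": force on the tool from outside, world axes, zero at the start; "moment": the same for the moment, N m; "grip_width": finger opening in m; "grip_force": force on a finger pad.
Only numpy, scipy, OpenCV 4.12 (cv2) and the standard library are available. Lean on these libraries where they do the work, as an engineer would, in place of code of your own. Each camera call takes 0.05 s, during which the arm holds its last target. There are 200 camera calls.

## Working session

There is one attempt and no reset: what is moved stays moved. The work goes in short steps, Python scripts to look and compute and a shell command to move; the robot and the scene stay as the last step left them, time stands still between calls to the robot, and variables do not carry over. Pictures are saved under pics/ and viewed, at most 10 in all, crops included, and the job is handed in when it is done.

```bash
ls; mkdir -p pics
cat > h.py <<'E'
import numpy as np, cv2
from station import ctrl
def cam(n):
    c=ctrl.camera(n); c['img']=np.array(c['pixels'],np.uint8); return c
def ray(c,u,v):
    E=np.array(c['extrinsics']); d=np.array([(u-c['cx'])/c['fx'],-(v-c['cy'])/c['fy'],-1.0])
    return E[:3,3],E[:3,:3]@d
def onz(c,u,v,z):
    o,d=ray(c,u,v); return o+d*(z-o[2])/d[2]
def proj(c,p):
    E=np.array(c['extrinsics']); q=E[:3,:3].T@(np.array(p)-E[:3,3])
    return np.array([c['cx']+c['fx']*q[0]/-q[2], c['cy']+c['fy']*q[1]/q[2]])
E
python3 - <<'E'
from h import *
for n in('top','side'):
    c=cam(n); cv2.imwrite(f'pics/{n}0.png',c['img']); print(n,{k:v for k,v in c.items() if k not in('pixels','img')})
print(ctrl.tip_extent,ctrl.get_obs())
E
```

```text
pics
shift.py
station.py
top {'fx': 474.87118902097205, 'fy': 474.87118902097205, 'cx': 328.43660274197475, 'cy': 227.86845355698603, 'extrinsics': array([[-0.00747778,  0.99581241, -0.09111381,  0.40133133],
       [-0.99969547, -0.00958745, -0.02273858,  0.01384199],
       [-0.02351691,  0.09091603,  0.99558085,  1.42486077],
       [ 0.        ,  0.        ,  0.        ,  1.        ]])}
side {'fx': 539.0593862717449, 'fy': 539.0593862717449, 'cx': 321.44392514640424, 'cy': 236.07628165180685, 'extrinsics': array([[ 0.80330223,  0.38102947, -0.45773581, -0.02026054],
       [-0.59548238,  0.52715528, -0.60622442, -0.70154591],
       [ 0.01030848,  0.75955503,  0.65036135,  0.91841119],
       [ 0.        ,  0.        ,  0.        ,  1.        ]])}
0.022 {'time_s': 0.1, 'qpos': array([ 1.21937370e+00,  3.00415957e-01,  1.52150405e+00,  1.90203685e-05,
        1.32070285e+00, -6.65994492e-02]), 'joint_vel': array([ 0.00089679, -0.00086803, -0.00122539, -0.00023077,  0.00155846,
       -0.00059825]), 'tau': array([ 2.46307158e-03, -5.32634676e+01, -3.53290594e+01,  7.10313278e-02,
        2.34682899e-02, -4.53499297e-06]), 'ee_pos': array([0.15446972, 0.52764633, 0.22694915]), 'eef_rot': array([-3.14056596e+00, -8.69429455e-05,  2.85676471e+00]), 'force': array([-0.1598036 , -0.50727393,  0.02102281]), 'moment': array([0.00866979, 0.04939837, 0.0142387 ]), 'grip_force': 0.0, 'grip_width': 0.0943679353287418}
```

View pics/top0.png

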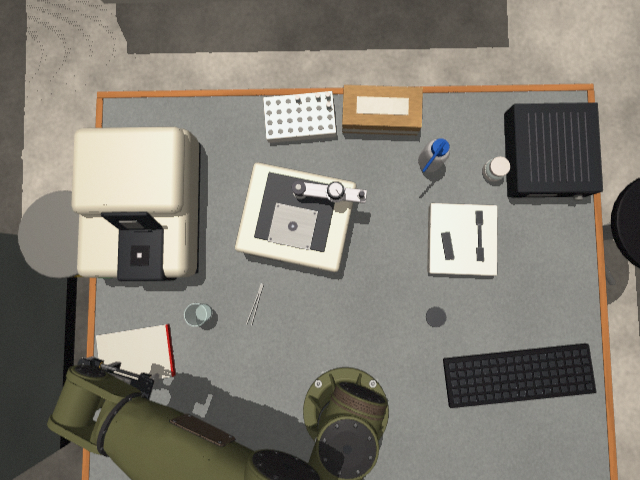

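View pics/side0.png

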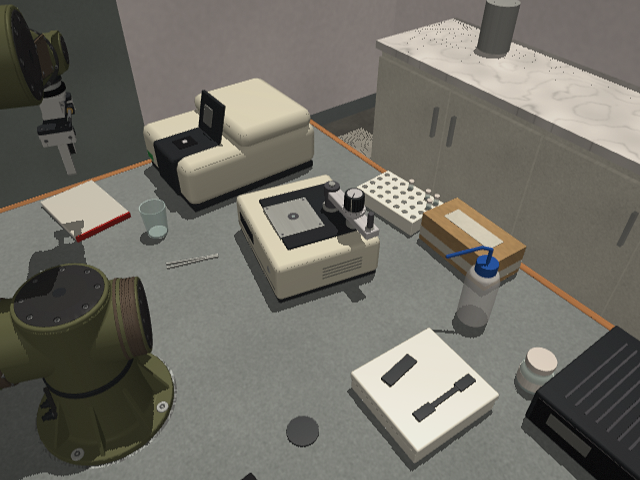

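Top view: the bar is at about (447,246) on the foam box, the dumbbell at (480,236), the crystal at (292,226), the pillar at (299,188), the knob at (336,190) and the peg at (362,196). Side view: the bar is at (400,370), the crystal at (293,216), the knob at (354,200) and the peg at (371,215).

```bash
python3 - <<'E'
from h import *
def blob(c,x0,y0,x1,y1,z,lo,hi):
    g=cv2.cvtColor(c['img'],cv2.COLOR_BGR2GRAY)[y0:y1,x0:x1]
    m=((g>=lo)&(g<=hi)).astype(np.uint8)
    cs,_=cv2.findContours(m,cv2.RETR_EXTERNAL,cv2.CHAIN_APPROX_NONE)
    for k in sorted(cs,key=cv2.contourArea)[-2:]:
        P=np.array([onz(c,u+x0,v+y0,z)[:2] for u,v in k[:,0]],np.float32)*1000
        r=cv2.minAreaRect(P); M=cv2.moments(k)
        b=cv2.boxPoints(r); e=[b[1]-b[0],b[2]-b[1]]; L=max(e,key=np.linalg.norm)
        print('  area',cv2.contourArea(k),np.round(r[0],1),np.round(r[1],1),'yaw of long',round(float(np.arctan2(L[1],L[0])),3), 'px',[round(M['m10']/max(M['m00'],1)+x0,1),round(M['m01']/max(M['m00'],1)+y0,1)])
t=cam('top');s=cam('side')
print('bar top');blob(t,436,225,465,266,.056,0,110)
print('bar side');blob(s,376,345,422,392,.056,0,110)
# steel plate and deck
print('plate top');blob(t,262,195,328,256,.12,120,215)
print('foam');blob(t,425,195,505,285,.05,180,255)
for c,n in((t,'top'),(s,'side')):
    g=c['img']
    x0,y0=((225,155) if n=='top' else (225,160))
    crop=g[y0:y0+130,x0:x0+170]
    cv2.imwrite(f'pics/{n}z.png',cv2.resize(crop,None,fx=4.6,fy=4.6,interpolation=cv2.INTER_CUBIC))
E
python3 -c "
import cv2,numpy as np
a=cv2.imread('pics/topz.png');b=cv2.imread('pics/sidez.png');print(a.shape)"
```

```text
bar top
  area 194.5 [ 471.7 -294.7] [76.1 24.8] yaw of long 0.148 px [447.1, 245.9]
bar side
  area 445.5 [ 472.6 -299.5] [82.5 26.5] yaw of long 0.146 px [398.4, 370.1]
plate top
  area 3.0 [610.   74.8] [55.7  5.6] yaw of long 1.56 px [321.3, 196.2]
  area 1659.5 [523.6 131.1] [174.6 113.5] yaw of long 1.355 px [292.3, 226.0]
foam
  area 4528.5 [ 493.2 -342.2] [189.4 202.6] yaw of long -0.039 px [463.2, 238.7]
(598, 782, 3)
```

View pics/topz.png

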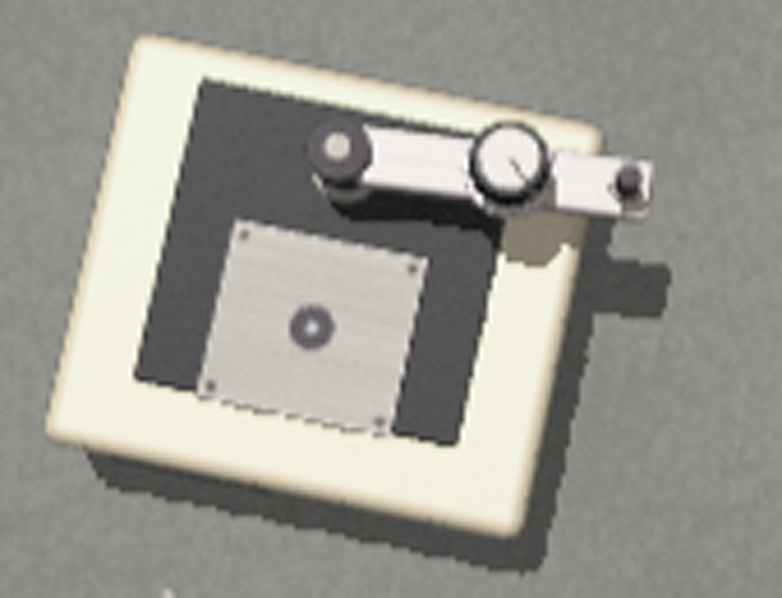

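View pics/sidez.png

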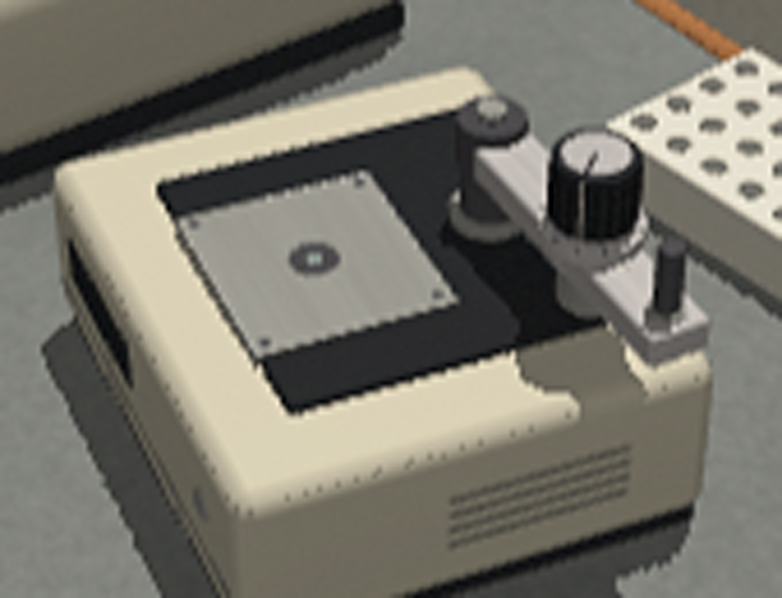

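Top crop: crystal at (312,327), plate screws at (243,233), (412,268), (209,386) and (379,424), knob top at (508,155), peg top at (629,175). Side crop: crystal at (315,259), knob top at (601,155), peg top at (671,246).

Run:
```python
from h import *
t=cam('top');s=cam('side')
T=lambda u,v:((u+.5)/4.6-.5+225,(v+.5)/4.6-.5+155)
S=lambda u,v:((u+.5)/4.6-.5+225,(v+.5)/4.6-.5+160)
def tri(a,b):
    o1,d1=ray(t,*a);o2,d2=ray(s,*b)
    k=np.linalg.lstsq(np.c_[d1,-d2],o2-o1,rcond=None)[0]
    return (o1+k[0]*d1+o2+k[1]*d2)/2
R=lambda x:np.round(x,4)
for n,a,b,z in(('crystal',(312,327),(315,259),.12),('knobtop',(509,155),(601,155),.223),('peg',(629,175),(671,246),.215)):
    print(n,R(onz(t,*T(*a),z)),R(onz(s,*S(*b),z)),R(tri(T(*a),S(*b))))
print('bar tri',R(tri((447.1,245.9),(398.4,370.1))))
for c,f,q in((t,T,[(243,233),(412,268),(209,386),(379,424)]),(s,S,[(360,182),(438,295),(194,224),(265,343)])):
    P=np.array([onz(c,*f(*p),.12)[:2] for p in q]); print(R(P).tolist(),R(P.mean(0)))
    # q order: back-left(+x,+y), back-right, front-left, front-right
    x=(P[0]+P[1]-P[2]-P[3]);y=P[0]+P[2]-P[1]-P[3]
    print('yaw',np.arctan2(x[1],x[0]),np.arctan2(-y[0],y[1]))
```

```text
crystal [0.5277 0.1432 0.12  ] [0.5309 0.1415 0.12  ] [0.5293 0.1423 0.1201]
knobtop [0.6129 0.0231 0.223 ] [0.6149 0.0189 0.223 ] [0.6149 0.0219 0.221 ]
peg [ 0.6022 -0.0439  0.215 ] [ 0.6034 -0.0466  0.215 ] [ 0.6035 -0.0447  0.2136]
bar tri [ 0.4728 -0.297   0.0513]
[[0.5852, 0.1849], [0.5628, 0.0828], [0.4928, 0.2052], [0.469, 0.1031]] [0.5275 0.144 ]
yaw -0.2139648566311625 -0.22187823001830576
[[0.588, 0.1824], [0.565, 0.0806], [0.496, 0.2031], [0.473, 0.1005]] [0.5305 0.1416]
yaw -0.21797975233133138 -0.22118334699857928
```

```bash
cat >> h.py <<'E'
def to(p=None,yaw=None):
    "remaining move to world p / yaw in tool axes"
    from scipy.spatial.transform import Rotation as Ro
    o=ctrl.get_obs(); R=Ro.from_euler('xyz',o['eef_rot']).as_matrix()
    if p is not None: print('tool d',np.round(R.T@(np.array(p)-o['ee_pos']),4))
    if yaw is not None:
        T=Ro.from_euler('xyz',[np.pi,0,yaw]).as_matrix()
        print('rotvec',np.round(Ro.from_matrix(R.T@T).as_rotvec(),4))
    print('t',round(o['time_s'],2),'pos',np.round(o['ee_pos'],4),'rpy',np.round(o['eef_rot'],4),'j6',round(o['qpos'][5],3),'F',np.round(o['force'],2),'M',np.round(o['moment'],3))
E
r='[-0.027,-0.035,0,0,0,0]'; python3 shift.py '[[-0.027,-0.035,0,0,0,0],[-0.027,-0.035,0,0,0,0],[-0.027,-0.035,0,0,0,0],[-0.027,-0.035,0,0,0,0],[-0.027,-0.035,0,0,0,0],[-0.027,-0.035,0,0,0,0],[-0.027,-0.035,0,0,0,0],[-0.027,-0.035,0,0,0,0],[-0.027,-0.035,0,0,0,0],[-0.027,-0.035,0,0,0,0]]' 0.05 20
python3 shift.py '[[-0.027,-0.035,0,0,0,0],[-0.027,-0.035,0,0,0,0],[-0.027,-0.035,0,0,0,0],[-0.027,-0.035,0,0,0,0],[-0.027,-0.035,0,0,0,0],[-0.027,-0.035,0,0,0,0],[-0.027,-0.035,0,0,0,0],[-0.027,-0.035,0,0,0,0],[-0.027,-0.035,0,0,0,0],[-0.027,-0.035,0,0,0,0]]'
python3 shift.py '[[0,0,0,0,0,-0.144],[0,0,0,0,0,-0.144],[0,0,0,0,0,-0.144],[0,0,0,0,0,0]]'
python3 - <<'E'
from h import *
to([.4725,-.296,.16],3.29)
E
```

```text
time_s: 1.3
ee_pos: [0.3155, 0.1144, 0.2277]
eef_rot: [3.141, 0.001, 2.857]
force: [0.0, 0.1, 1.0]
grip_width: 0.0497
grip_force: 0.0
time_s: 2.3
ee_pos: [0.4764, -0.2975, 0.2273]
eef_rot: [3.142, -0.0, 2.857]
force: [1.1, 1.5, 0.6]
grip_width: 0.0502
grip_force: 0.0
time_s: 2.7
ee_pos: [0.4761, -0.2958, 0.2273]
eef_rot: [3.141, -0.0, -2.992]
force: [-0.3, 0.1, 0.2]
grip_width: 0.05
grip_force: 0.0
tool d [0.0035 0.0003 0.0673]
rotvec [ 0.0002 -0.0002  0.0011]
t 2.7 pos [ 0.4761 -0.2958  0.2273] rpy [ 3.1414e+00 -2.0000e-04 -2.9921e+00] j6 -2.341 F [-0.29  0.12  0.16] M [ 0.046 -0.032 -0.001]
```

```bash
python3 shift.py '[[0.0035,0,0.03,0,0,0],[0,0,0.03,0,0,0],[0,0,0,0,0,0]]'
python3 - <<'E'
from h import *
c=cam('wrist'); cv2.imwrite('pics/w1.png',c['img']); print(c['fx'],c['extrinsics'])
to([.4725,-.296,.074],3.29)
for p in([.4725,-.296,.056],): print(proj(c,p))
E
```

```text
time_s: 3.0
ee_pos: [0.4713, -0.2952, 0.1641]
eef_rot: [3.137, -0.004, -2.998]
force: [0.4, 0.2, 0.8]
grip_width: 0.05
grip_force: 0.0
381.59059574420064 [[-0.14293127 -0.95517999 -0.25923317  0.39357439]
 [ 0.98972212 -0.13673341 -0.04188206 -0.30683291]
 [ 0.00455907 -0.26255505  0.96490624  0.32134905]
 [ 0.          0.          0.          1.        ]]
tool d [-0.0005 -0.0004  0.0926]
rotvec [ 0.002  -0.0021 -0.0044]
t 3.05 pos [ 0.4722 -0.2958  0.1666] rpy [ 3.1396e+00 -2.1000e-03 -2.9976e+00] j6 -2.34 F [-0.23 -0.28  0.95] M [ 0.049  0.008 -0.022]
[313.14236718 248.59553   ]
```

View pics/w1.png

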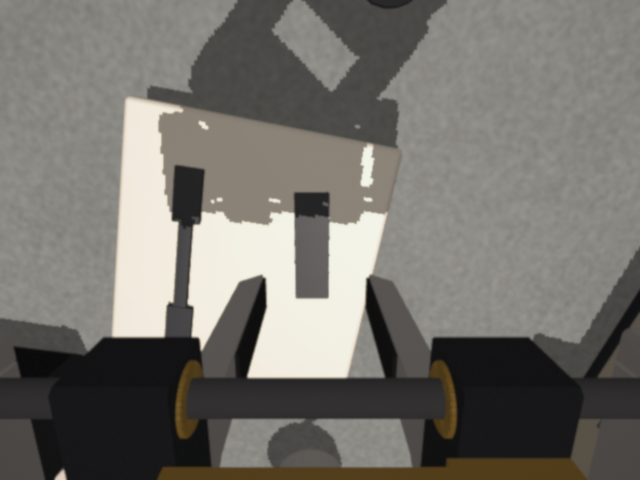

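The wrist view shows the bar between the fingers, with corners near (295,192), (329,192), (327,298) and (295,298). The dumbbell is clear to the left.

Run:
```python
from h import *
c=cam('wrist'); g=cv2.cvtColor(c['img'],cv2.COLOR_BGR2GRAY)[180:310,280:345]
m=(g<105).astype(np.uint8)
k=max(cv2.findContours(m,0,1)[0],key=cv2.contourArea)
P=np.array([onz(c,u+280,v+180,.056)[:2] for u,v in k[:,0]],np.float32)*1000
r=cv2.minAreaRect(P); print(cv2.boundingRect(k),r,cv2.boxPoints(r)); to()
```

```text
(15, 10, 36, 104) ((470.5443420410156, -297.6324768066406), (78.130126953125, 24.987627029418945), 8.249344825744629) [[ 430.09085 -290.87305]
 [ 433.67612 -315.6021 ]
 [ 510.99783 -304.3919 ]
 [ 507.41257 -279.66284]]
t 3.1 pos [ 0.4728 -0.2963  0.1682] rpy [ 3.1415e+00 -1.0000e-04 -2.9968e+00] j6 -2.341 F [ 0.21 -0.66  0.4 ] M [-0.002  0.103  0.025]
```

```bash
python3 shift.py '[[0.002,-0.0005,0.03,0,0,0],[0,0,0.03,0,0,0],[0,0,0.02,0,0,0],[0,0,0.01,0,0,0],[0,0,0.0047,0,0,0],[0,0,0,0,0,0]]'
python3 - <<'E'
from h import *
to([.471,-.297,.0735],3.287)
E
```

```text
time_s: 3.7
ee_pos: [0.4712, -0.2973, 0.0736]
eef_rot: [-3.141, 0.001, -2.995]
force: [-0.4, -0.7, 0.2]
grip_width: 0.0504
grip_force: 0.0
tool d [0.0002 0.0003 0.0001]
rotvec [-0.0008  0.0008  0.0013]
t 3.7 pos [ 0.4712 -0.2973  0.0736] rpy [-3.1408e+00  8.0000e-04 -2.9948e+00] j6 -2.346 F [-0.36 -0.65  0.24] M [ 0.019 -0.032 -0.016]
```

```bash
python3 shift.py '[[0,0,0,0,0,0],[0,0,0,0,0,0],[0,0,0,0,0,0],[0,0,0,0,0,0],[0,0,0,0,0,0]]' 0.015 20
python3 shift.py '[[0,0,-0.01,0,0,0],[0,0,-0.04,0,0,0],[0,0,-0.045,0,0,0],[0,0,-0.045,0,0,0],[0,0,-0.04,0,0,0.12],[0,0,0,0,0,0.12],[0,0,0,0,0,0.12],[0,0,0,0,0,0]]'
python3 - <<'E'
from h import *
to([.529,.1425,.25],2.9226)
E
```

```text
time_s: 4.2
ee_pos: [0.4709, -0.2971, 0.0732]
eef_rot: [-3.141, 0.0, -2.994]
force: [-0.9, 0.5, 4.7]
grip_width: 0.0247
grip_force: 20.0
time_s: 5.0
ee_pos: [0.4706, -0.2969, 0.2534]
eef_rot: [-3.141, 0.0, 2.927]
force: [1.0, 0.5, 0.5]
grip_width: 0.0243
grip_force: 20.0
tool d [0.0366 0.4417 0.0033]
rotvec [-0.0002  0.0005  0.0043]
t 5.0 pos [ 0.4706 -0.2969  0.2534] rpy [-3.1414e+00  5.0000e-04  2.9269e+00] j6 -1.985 F [0.96 0.53 0.51] M [-0.004  0.014  0.032]
```

```bash
python3 shift.py '[[0.0037,0.044,0,0,0,0.004],[0.0037,0.044,0,0,0,0],[0.0037,0.044,0,0,0,0],[0.0037,0.044,0,0,0,0],[0.0037,0.044,0,0,0,0],[0.0037,0.044,0,0,0,0],[0.0037,0.044,0,0,0,0],[0.0037,0.044,0,0,0,0],[0.0037,0.02,0.01,0,0,0],[0,0,0,0,0,0]]'
python3 - <<'E'
from h import *
c=cam('wrist'); cv2.imwrite('pics/w2.png',c['img']); 
to([.529,.1425,.25],2.9226); print(proj(c,[.529,.1425,.12]))
np.save('w2ext.npy',c['extrinsics'])
E
```

```text
time_s: 6.0
ee_pos: [0.5175, 0.0757, 0.2417]
eef_rot: [-3.141, -0.002, 2.932]
force: [0.0, -0.5, 0.6]
grip_width: 0.0246
grip_force: 20.0
tool d [ 0.0033  0.0692 -0.0076]
rotvec [-0.0005 -0.0012  0.0071]
t 6.05 pos [0.5177 0.0741 0.2424] rpy [-3.1411e+00 -1.2000e-03  2.9297e+00] j6 -1.287 F [-0.28 -0.12  0.2 ] M [-0.017  0.018  0.011]
[405.42059992 238.41475554]
```

View pics/w2.png

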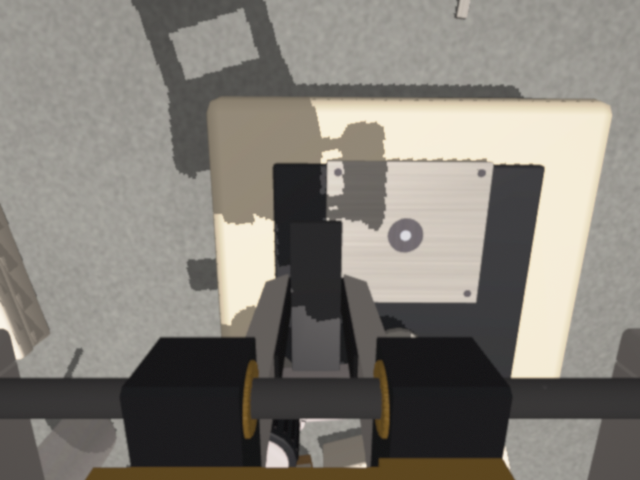

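Wrist view: the crystal is at (405.5,235.5), about 3 px from where I predicted it. The held bar spans rows 221 to about 370, around u=317.

Run:
```python
from h import *
c=cam('wrist'); o=ctrl.get_obs(); z=o['ee_pos'][2]
cr=onz(c,405.5,235.5,.12)
g=cv2.cvtColor(c['img'],cv2.COLOR_BGR2GRAY); print(g[214:228,317],g[355:380,319])
ax=np.array([np.cos(o['eef_rot'][2]),np.sin(o['eef_rot'][2]),0])
f=onz(c,317,221,z-.0235); b=onz(c,318.5,370,z-.0175)
for p in(f,b,(f+b)/2): d=p-o['ee_pos']; print('along',d@ax,'across',d@[ax[1],-ax[0],0])
P=[onz(c,u,v,.12) for u,v in((338,172),(481.5,173),(467,293.5))]
x=P[1]-P[0]; y=P[2]-P[1]
print('crystal',cr,'yaw from front screws',np.arctan2(x[0],-x[1]),np.arctan2(y[1],y[0]),np.linalg.norm(x),np.linalg.norm(y))
to(cr)
```

```text
[32 32 31 31 32 32 31 31 34 39 40 41 42 41] [87 86 86 86 85 86 85 84 84 84 84 84 83 84 82 84 90 94 96 96 95 91 77 58
 45]
along 0.0387978307722169 across 0.0011779819759965076
along -0.0395625491072926 across 0.0021977152570940304
along -0.0003823591675378519 across 0.0016878486165452758
crystal [0.52737171 0.14146608 0.12      ] yaw from front screws 2.923154962314581 -0.21768194612725542 0.10404805384164115 0.09433932327695127
tool d [0.0052 0.0687 0.1228]
t 6.1 pos [0.5179 0.0732 0.2429] rpy [-3.1412e+00 -4.0000e-04  2.9278e+00] j6 -1.286 F [-0.02 -0.32 -0.59] M [ 0.007 -0.003 -0.016]
```

```bash
python3 shift.py '[[0.002,0.034,0,0,0,0.005],[0.0024,0.034,0,0,0,0],[0,0,0.03,0,0,0],[0,0,0.03,0,0,0],[0,0,0.02,0,0,0],[0,0,0.01,0,0,0],[0,0,0,0,0,0],[0,0,0,0,0,0]]'
python3 - <<'E'
from h import *
to([.528,.1405,.1435],2.9226)
E
```

```text
time_s: 6.9
ee_pos: [0.5292, 0.1403, 0.154]
eef_rot: [3.141, 0.001, 2.919]
force: [-0.4, 0.3, -0.4]
grip_width: 0.0245
grip_force: 20.0
tool d [ 0.0012 -0.0001  0.0105]
rotvec [ 0.0006  0.0014 -0.0031]
t 6.9 pos [0.5292 0.1403 0.154 ] rpy [3.1410e+00 1.3000e-03 2.9195e+00] j6 -1.156 F [-0.37  0.3  -0.39] M [ 0.023 -0.009  0.008]
```

```bash
python3 shift.py '[[0.001,0,0.004,0,0,-0.003],[0,0,0.003,0,0,0],[0,0,0.0015,0,0,0],[0,0,0.001,0,0,0],[0,0,0,0,0,0]]'
python3 shift.py '[[0,0,0.0005,0,0,0],[0,0,0,0,0,0]]'
```

```text
time_s: 7.4
ee_pos: [0.5276, 0.1411, 0.1433]
eef_rot: [3.142, 0.0, 2.923]
force: [0.2, -0.0, 0.2]
grip_width: 0.0244
grip_force: 20.0
time_s: 7.6
ee_pos: [0.5277, 0.1411, 0.1432]
eef_rot: [3.141, 0.0, 2.923]
force: [-2.2, -0.4, 3.5]
grip_width: 0.0245
grip_force: 20.0
```

```bash
python3 shift.py '[[0,0,0,0,0,0],[0,0,0,0,0,0],[0,0,0,0,0,0]]' 0.05
python3 shift.py '[[0,0,-0.01,0,0,0],[0,0,-0.03,0,0,0],[0,0,-0.045,0,0,0],[0,-0.04,-0.045,0,0,0.15],[0,-0.048,0,0,0,0.15],[0,-0.048,0,0,0,0.15],[0,-0.048,0,0,0,0.15],[0,0,0,0,0,0]]'
python3 - <<'E'
from h import *
for n,r in(('top',(225,155)),('side',(225,160))):
    c=cam(n); x0,y0=r
    cv2.imwrite(f'pics/{n}p.png',cv2.resize(c['img'][y0:y0+130,x0:x0+170],None,fx=2.3,fy=2.3,interpolation=cv2.INTER_CUBIC))
a=np.hstack([cv2.imread('pics/topp.png'),cv2.imread('pics/sidep.png')]); cv2.imwrite('pics/placed.png',a); print(a.shape)
to([.6035,-.0455,.27],1.43)
E
```

```text
time_s: 7.9
ee_pos: [0.5276, 0.141, 0.1426]
eef_rot: [-3.142, -0.0, 2.923]
force: [-0.6, -0.7, -0.5]
grip_width: 0.045
grip_force: 0.0
time_s: 8.7
ee_pos: [0.4474, -0.0184, 0.2662]
eef_rot: [3.141, 0.001, 2.314]
force: [0.7, 0.0, 0.1]
grip_width: 0.0502
grip_force: 0.0
(299, 782, 3)
tool d [-0.1267  0.0924 -0.0036]
rotvec [1.600e-03 6.000e-04 8.921e-01]
t 8.8 pos [ 0.4495 -0.016   0.2661] rpy [3.1404e+00 1.1000e-03 2.3221e+00] j6 -0.868 F [ 0.36  0.35 -0.42] M [-0.059 -0.018  0.024]
```

View pics/placed.png

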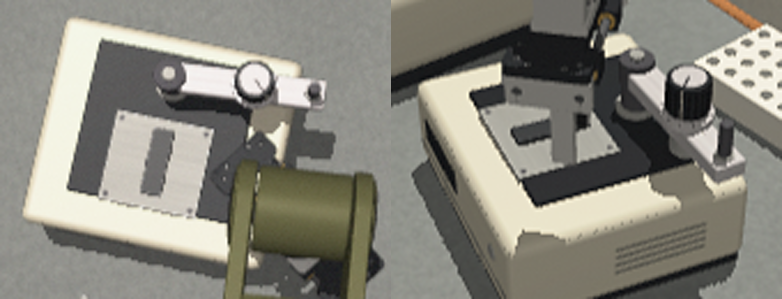

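The bar lies flat on the plate. In the top crop its centre is near (157,162), with all four screws visible. I'll measure it against the crystal in the top camera.

Run:
```python
from h import *
c=cam('top'); g=cv2.cvtColor(c['img'],cv2.COLOR_BGR2GRAY)
x0,y0=280,204; k=cv2.resize(g[y0:246,x0:308],None,fx=6,fy=6,interpolation=cv2.INTER_CUBIC)
m=(k<125).astype(np.uint8)
for q in sorted(cv2.findContours(m,0,1)[0],key=cv2.contourArea)[-2:]:
    P=np.array([onz(c,(u+.5)/6-.5+x0,(v+.5)/6-.5+y0,.126)[:2] for u,v in q[:,0]],np.float32)*1000
    r=cv2.minAreaRect(P); M=cv2.moments(P.reshape(-1,1,2)); print(r,M['m10']/M['m00'],M['m01']/M['m00'])
```

```text
((581.7422485351562, 131.8183135986328), (61.498531341552734, 13.461423873901367), 89.37854766845703) 583.8869253895016 122.75626156674583
((528.2506713867188, 141.12193298339844), (28.437498092651367, 80.35338592529297), 77.08116912841797) 528.5384796432917 140.78433769491002
```

Run:
```python
from h import *
c=cam('top'); g=cv2.cvtColor(c['img'],cv2.COLOR_BGR2GRAY)
print(g[225,282:304],g[218,282:304])
x0,y0=280,204; k=cv2.resize(g[y0:246,x0:308],None,fx=6,fy=6,interpolation=cv2.INTER_CUBIC)
for t in(75,85,95,105):
    m=(k<t).astype(np.uint8)
    q=[q for q in cv2.findContours(m,0,1)[0] if cv2.pointPolygonTest(q,(75,130),False)>0]
    if q:
        P=np.array([onz(c,(u+.5)/6-.5+x0,(v+.5)/6-.5+y0,.126)[:2] for u,v in q[0][:,0]],np.float32)*1000
        print(t,cv2.minAreaRect(P))
```

```text
[206 203 205 204 204 199 106 109 109 114 111 110 110 106 108 116 171 203
 206 201 205 205] [198 201 202 202 205 201 204 201 127 112 109 110 110 112 110 110 111  90
 199 201 199 200]
```

```bash
python3 shift.py '[[0,0,0,0,0,0.149],[0,0,0,0,0,0.149],[0,0,0,0,0,0.149],[0,0,0,0,0,0.149],[0,0,0,0,0,0.149],[0,0,0,0,0,0.147]]' 0.04
python3 - <<'E'
from h import *
to([.602,-.0455,.27],1.43)
E
```

```text
time_s: 9.5
ee_pos: [0.4501, -0.0145, 0.265]
eef_rot: [-3.141, -0.0, 1.427]
force: [1.4, 0.7, -0.3]
grip_width: 0.0399
grip_force: 0.0
tool d [-0.009   0.1548 -0.0051]
rotvec [-0.0006 -0.     -0.0025]
t 9.5 pos [ 0.4501 -0.0145  0.265 ] rpy [-3.141  -0.      1.4275] j6 0.03 F [ 1.41  0.67 -0.32] M [-0.1    0.092 -0.015]
```

```bash
python3 shift.py '[[-0.0025,0.039,0,0,0,0],[-0.0025,0.039,0,0,0,0],[-0.002,0.039,0,0,0,0],[-0.002,0.038,0,0,0,0],[0,0,0.02,0,0,0],[0,0,0,0,0,0]]'
python3 - <<'E'
from h import *
c=cam('wrist'); cv2.imwrite('pics/peg.png',c['img']); to([.602,-.0455,.205],1.43)
print(proj(c,[.602,-.0455,.215]))
E
```

```text
time_s: 10.1
ee_pos: [0.6018, -0.0448, 0.2416]
eef_rot: [-3.136, -0.0, 1.433]
force: [-0.7, 0.5, -0.1]
grip_width: 0.04
grip_force: 0.0
tool d [-0.0005  0.0006  0.0385]
rotvec [-0.0035  0.      0.0028]
t 10.15 pos [ 0.6016 -0.0449  0.2435] rpy [-3.1381 -0.      1.4328] j6 0.003 F [-0.27  0.85  1.2 ] M [-0.09   0.068  0.043]
[319.7759837 289.4022835]
```

View pics/peg.png

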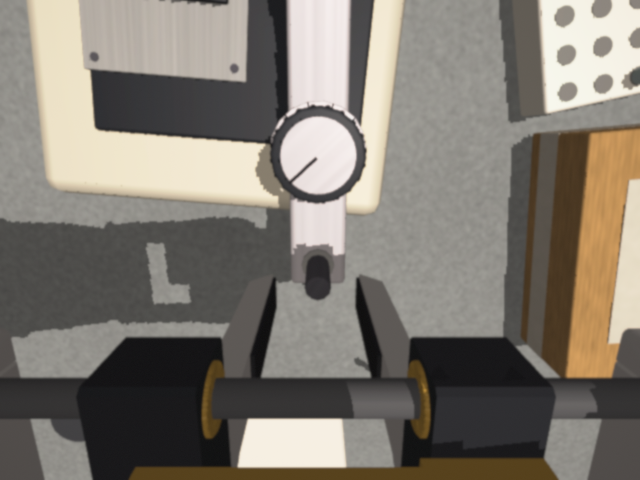

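```bash
python3 shift.py '[[0,0,0.02,0,0,0],[0,0,0.0185,0,0,0],[0,0,0,0,0,0],[0,0,0,0,0,0],[0,0,0,0,0,0]]' 0.017
python3 shift.py '[[0.00084,-0.01677,0,0,0,0.1],[0.00084,-0.01677,0,0,0,0.1],[0.00084,-0.01677,0,0,0,0.1],[0.00084,-0.01677,0,0,0,0.1],[0.00084,-0.01677,0,0,0,0.1],[0.00084,-0.01677,0,0,0,0.1],[0.00084,-0.01677,0,0,0,0.1],[0.00084,-0.01677,0,0,0,0.1]]'
python3 - <<'E'
from h import *
to()
o=ctrl.get_obs();d=o['ee_pos'][:2]-[.6244,.1203];print(np.hypot(*d),np.arctan2(d[1],d[0])%6.283-2.9226)
E
```

```text
time_s: 10.65
ee_pos: [0.6021, -0.0458, 0.2084]
eef_rot: [3.139, -0.0, 1.431]
force: [0.5, -0.7, 0.3]
grip_width: 0.0168
grip_force: 0.0
time_s: 11.45
ee_pos: [0.4894, 0.0214, 0.208]
eef_rot: [3.14, -0.002, 0.626]
force: [3.1, -1.0, -0.6]
grip_width: 0.0172
grip_force: 1.1
t 11.45 pos [0.4894 0.0214 0.208 ] rpy [ 3.1397e+00 -1.6000e-03  6.2650e-01] j6 0.914 F [ 3.07 -0.99 -0.63] M [-0.23 -0.3   0.  ]
0.16734617091764317 0.8514379571911217
```

```bash
python3 shift.py '[[0.00084,-0.01677,0,0,0,0.1],[0.00084,-0.01677,0,0,0,0.1],[0.00084,-0.01677,0,0,0,0.1],[0.00084,-0.01677,0,0,0,0.1],[0.00084,-0.01677,0,0,0,0.1],[0.00084,-0.01677,0,0,0,0.1],[0.00084,-0.01677,0,0,0,0.1],[0.0002,-0.0084,0,0,0,0.05],[0,0,0,0,0,0]]'
python3 - <<'E'
from h import *
to()
o=ctrl.get_obs();d=o['ee_pos'][:2]-[.6244,.1203];print(np.hypot(*d),np.arctan2(d[1],d[0])%6.283-2.9226)
E
```

```text
time_s: 12.35
ee_pos: [0.4586, 0.1411, 0.2077]
eef_rot: [-3.141, -0.002, -0.119]
force: [-0.5, -0.5, -0.1]
grip_width: 0.0173
grip_force: 0.0
t 12.35 pos [0.4586 0.1411 0.2077] rpy [-3.141e+00 -1.600e-03 -1.186e-01] j6 1.911 F [-0.54 -0.48 -0.14] M [-0.03   0.172  0.026]
0.16706821444240075 0.09410179858623868
```

```bash
python3 shift.py '[[0.0002,-0.0063,0,0,0,0.0375],[0.0002,-0.0063,0,0,0,0.0375],[0,0,0,0,0,0]]'
python3 shift.py '[[0,-0.002,0,0,0,0.012],[0,-0.001,0,0,0,0.006]]'
python3 shift.py '[[0,-0.001,0,0,0,0.006],[0,-0.001,0,0,0,0]]'
python3 - <<'E'
from h import *
to()
E
```

```text
time_s: 12.65
ee_pos: [0.4607, 0.1527, 0.2072]
eef_rot: [-3.141, -0.001, -0.193]
force: [0.2, 0.2, -1.0]
grip_width: 0.0173
grip_force: 0.0
time_s: 12.85
ee_pos: [0.4613, 0.1553, 0.207]
eef_rot: [-3.142, -0.001, -0.212]
force: [-0.5, -2.0, 1.7]
grip_width: 0.0167
grip_force: 0.9
time_s: 13.05
ee_pos: [0.4616, 0.1575, 0.2067]
eef_rot: [3.142, -0.0, -0.218]
force: [0.5, -1.7, 1.4]
grip_width: 0.0171
grip_force: 0.9
t 13.05 pos [0.4616 0.1575 0.2067] rpy [ 3.1416e+00 -2.0000e-04 -2.1830e-01] j6 2.043 F [ 0.55 -1.71  1.38] M [-0.323  0.197  0.037]
```

```bash
python3 shift.py '[[0,-0.001,0,0,0,0],[0,-0.001,0,0,0,0]]'
python3 shift.py '[[0,-0.001,0,0,0,0],[0,-0.001,0,0,0,0]]'
python3 - <<'E'
from h import *
to()
E
```

```text
time_s: 13.25
ee_pos: [0.4618, 0.1589, 0.2066]
eef_rot: [3.14, 0.0, -0.218]
force: [-3.3, -12.6, 4.4]
grip_width: 0.0173
grip_force: 6.7
time_s: 13.45
ee_pos: [0.4619, 0.1592, 0.2065]
eef_rot: [3.136, 0.001, -0.218]
force: [-7.4, -27.7, 8.5]
grip_width: 0.0174
grip_force: 14.3
t 13.45 pos [0.4619 0.1592 0.2065] rpy [ 3.1358e+00  9.0000e-04 -2.1840e-01] j6 2.05 F [ -7.37 -27.69   8.49] M [-5.072  1.467 -0.006]
```

```bash
python3 shift.py '[[0,0.002,0,0,0,0],[0,0.0018,0,0,0,0],[0,0,0,0,0,0]]'
python3 shift.py '[[0,0,-0.03,0,0,0],[0,0,-0.04,0,0,0],[0,0,-0.01,0,0,0],[-0.04,0,0,0,0,0],[0,0,0,0,0,0]]' 0.07
python3 - <<'E'
from h import *
c=cam('wrist'); cv2.imwrite('pics/knob.png',c['img']); to([.5272,.1422,.213])
for n in('top','side'):
    c=cam(n);cv2.imwrite(f'pics/{n}k.png',c['img'])
E
```

```text
time_s: 13.75
ee_pos: [0.4615, 0.1579, 0.2066]
eef_rot: [-3.141, 0.0, -0.218]
force: [1.3, -0.6, 0.3]
grip_width: 0.0169
grip_force: 0.0
time_s: 14.25
ee_pos: [0.4203, 0.1672, 0.2865]
eef_rot: [-3.141, 0.0, -0.217]
force: [0.3, -0.6, 0.0]
grip_width: 0.0535
grip_force: 0.0
tool d [0.1085 0.0015 0.0736]
t 14.3 pos [0.4216 0.1669 0.2866] rpy [-3.1411e+00 -3.0000e-04 -2.1680e-01] j6 2.084 F [ 1.54 -0.17 -0.18] M [ 0.042  0.107 -0.014]
```

View pics/knob.png

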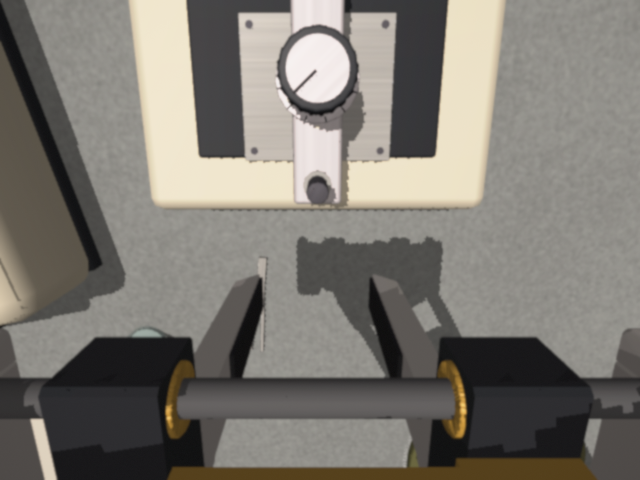

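The wrist view shows the arm at its stop over the plate: knob top at (317,68), peg at (317,188), symmetric about the plate.

```bash
python3 shift.py '[[0.036,0.0003,0,0,0,0],[0.036,0.0003,0,0,0,0],[0.0365,0.0004,0,0,0,0],[0,0,0,0,0,-0.1445],[0,0,0,0,0,-0.1445],[0,0,0,0,0,-0.1445],[0,0,0,0,0,-0.1445],[0,0,0,0,0,-0.1445],[0,0,0,0,0,-0.1445],[0,0,0,0,0,-0.1445]]'
python3 shift.py '[[0,0,0,0,0,-0.1445],[0,0,0,0,0,-0.1445],[0,0,0,0,0,-0.1445],[0,0,0,0,0,-0.1445],[0,0,0,0,0,-0.1445],[0,0,0,0,0,-0.1445],[0,0,0,0,0,-0.1445],[0,0,0,0,0,-0.1445],[0,0,0,0,0,-0.1445],[0,0,0,0,0,-0.1445]]'
python3 shift.py '[[0,0,0,0,0,-0.1445],[0,0,0,0,0,0],[0,0,0,0,0,0]]'
python3 - <<'E'
from h import *
to([.5273,.1427,.2120],2.383)
E
```

```text
time_s: 15.4
ee_pos: [0.5289, 0.1417, 0.2859]
eef_rot: [-3.141, 0.001, 0.799]
force: [0.5, 0.5, -0.7]
grip_width: 0.07
grip_force: 0.0
time_s: 16.4
ee_pos: [0.5289, 0.1417, 0.2858]
eef_rot: [-3.141, -0.0, 2.244]
force: [-0.5, -0.7, 0.1]
grip_width: 0.0703
grip_force: 0.0
time_s: 16.7
ee_pos: [0.5286, 0.1418, 0.2861]
eef_rot: [-3.141, -0.0, 2.378]
force: [0.6, 0.0, -0.3]
grip_width: 0.0699
grip_force: 0.0
tool d [ 0.0015 -0.0002  0.0741]
rotvec [-0.0005 -0.0004 -0.0049]
t 16.7 pos [0.5286 0.1418 0.2861] rpy [-3.1411e+00 -4.0000e-04  2.3781e+00] j6 -0.612 F [ 0.58  0.04 -0.27] M [-0.018  0.02   0.003]
```

```bash
python3 shift.py '[[0.0015,0,0.03,0,0,0],[0,0,0.03,0,0,0],[0,0,0.0141,0,0,0],[0,0,0,0,0,0]]'
python3 shift.py '[[0,0,0,0,0,0],[0,0,0,0,0,0],[0,0,0,0,0,0],[0,0,0,0,0,0],[0,0,0,0,0,0],[0,0,0,0,0,0]]' 0.036 4
python3 - <<'E'
from h import *
to([.5273,.1427,.2120],2.383)
E
```

```text
time_s: 17.1
ee_pos: [0.5266, 0.1428, 0.2104]
eef_rot: [-3.139, -0.002, 2.379]
force: [-1.4, -0.3, 0.7]
grip_width: 0.0702
grip_force: 0.0
time_s: 17.7
ee_pos: [0.5274, 0.1431, 0.2131]
eef_rot: [3.141, 0.001, 2.383]
force: [-0.1, -0.4, 5.0]
grip_width: 0.0438
grip_force: 4.0
tool d [-0.0002 -0.0004  0.0011]
rotvec [ 0.001   0.0007 -0.0003]
t 17.7 pos [0.5274 0.1431 0.2131] rpy [3.1406e+00 7.0000e-04 2.3827e+00] j6 -0.614 F [-0.15 -0.43  4.98] M [ 0.053 -0.075 -0.029]
```

```bash
python3 shift.py '[[0,0,0,0,0,0],[0,0,0,0,0,0]]' 0.036 25
python3 shift.py '[[0,0,0,0,0,0.1],[0,0,0,0,0,0.1],[0,0,0,0,0,0.1]]'
python3 -c "from h import *;to()"
python3 shift.py '[[0,0,0,0,0,0.1],[0,0,0,0,0,0.1],[0,0,0,0,0,0.1]]'
python3 -c "from h import *;to([.5273,.1427,.2120])"
```

```text
time_s: 17.9
ee_pos: [0.5274, 0.1431, 0.2132]
eef_rot: [3.14, 0.001, 2.383]
force: [0.4, 1.3, 5.9]
grip_width: 0.0438
grip_force: 25.0
time_s: 18.2
ee_pos: [0.5276, 0.1433, 0.2132]
eef_rot: [3.14, 0.0, 2.079]
force: [2.7, 1.5, 4.9]
grip_width: 0.0435
grip_force: 25.0
t 18.2 pos [0.5276 0.1433 0.2132] rpy [3.1396e+00 5.0000e-04 2.0789e+00] j6 -0.31 F [2.7  1.51 4.88] M [ 0.263 -0.513  0.207]
time_s: 18.5
ee_pos: [0.5278, 0.1433, 0.2132]
eef_rot: [3.139, -0.0, 1.779]
force: [5.1, 2.3, 3.9]
grip_width: 0.0434
grip_force: 25.0
tool d [-0.0005 -0.0006  0.0012]
t 18.5 pos [0.5278 0.1433 0.2132] rpy [ 3.1390e+00 -2.0000e-04  1.7789e+00] j6 -0.01 F [5.13 2.32 3.87] M [ 0.348 -0.858  0.208]
```

```bash
python3 shift.py '[[0.001,0.0008,0,0,0,0.0],[0,0,0,0,0,0.1],[0,0,0,0,0,0.05]]'
python3 -c "from h import *;to([.528,.1435,.2120])"
python3 shift.py '[[0,0,0,0,0,0.05],[0,0,0,0,0,0.05]]'
python3 -c "from h import *;to([.528,.1435,.2120])"
```

```text
time_s: 18.8
ee_pos: [0.5281, 0.1436, 0.2131]
eef_rot: [3.14, 0.001, 1.631]
force: [1.7, -4.4, 6.0]
grip_width: 0.0438
grip_force: 25.0
tool d [-0.0001 -0.0001  0.0011]
t 18.8 pos [0.5281 0.1436 0.2131] rpy [3.1405e+00 1.2000e-03 1.6312e+00] j6 0.139 F [ 1.7  -4.38  6.02] M [-0.919 -0.184  0.205]
time_s: 19.0
ee_pos: [0.5281, 0.1436, 0.2132]
eef_rot: [3.14, 0.001, 1.533]
force: [2.9, -4.3, 5.6]
grip_width: 0.0436
grip_force: 25.0
tool d [-0.0001 -0.0001  0.0012]
t 19.0 pos [0.5281 0.1436 0.2132] rpy [3.1401e+00 1.0000e-03 1.5328e+00] j6 0.238 F [ 2.91 -4.31  5.62] M [-0.927 -0.312  0.169]
```

```bash
p(){ python3 -c "from h import *;o=ctrl.get_obs();print(o['eef_rot'][2].round(3),o['force'].round(1),'Mz',o['moment'][2].round(3))"; }
python3 shift.py '[[0,0,0,0,0,0.05],[0,0,0,0,0,0.05]]' >/dev/null; p
python3 shift.py '[[0,0,0,0,0,0.05],[0,0,0,0,0,0.05]]' >/dev/null; p
python3 shift.py '[[0,0,0,0,0,0.05],[0,0,0,0,0,0.05]]' >/dev/null; p
```

```text
1.433 [ 1.7 -4.9  5.7] Mz 0.181
1.333 [ 3.5 -5.4  6.1] Mz 0.162
1.233 [ 4.1 -5.   5. ] Mz 0.192
```

```bash
p(){ python3 -c "from h import *;o=ctrl.get_obs();print(o['eef_rot'][2].round(3),o['force'].round(1),'Mz',o['moment'][2].round(3))"; }
python3 shift.py '[[0,0,0,0,0,0.05],[0,0,0,0,0,0.05]]' >/dev/null; p
python3 shift.py '[[0,0,0,0,0,0.05],[0,0,0,0,0,0.05]]' >/dev/null; p
python3 shift.py '[[0,0,0,0,0,0.05],[0,0,0,0,0,0.05]]' >/dev/null; p
```

```text
1.133 [ 4.9 -5.   5.3] Mz 0.215
1.033 [ 4.8 -5.3  4.7] Mz 0.203
0.933 [ 5.4 -6.3  4.8] Mz 0.29
```

```bash
p(){ python3 -c "from h import *;o=ctrl.get_obs();print(o['eef_rot'][2].round(3),o['force'].round(1),'Mz',o['moment'][2].round(3))"; }
python3 shift.py '[[0,0,0,0,0,0.05]]' >/dev/null; p
python3 shift.py '[[0,0,0,0,0,0.05]]' >/dev/null; p
python3 shift.py '[[0,0,0,0,0,0.05]]' >/dev/null; p
```

```text
0.883 [ 5.1 -5.2  4.3] Mz 0.181
0.833 [ 5.6 -5.8  5. ] Mz 0.25
0.783 [ 5.9 -6.3  5.1] Mz 0.253
```

```bash
p(){ python3 -c "from h import *;o=ctrl.get_obs();print(o['eef_rot'][2].round(3),o['force'].round(1),'Mz',o['moment'][2].round(3))"; }
python3 shift.py '[[0,0,0,0,0,0.04]]' >/dev/null; p
python3 shift.py '[[0,0,0,0,0,0.04]]' >/dev/null; p
```

```text
0.743 [ 5.9 -5.6  4.6] Mz 0.232
0.703 [ 5.6 -6.8  4.3] Mz 0.241
```

```bash
p(){ python3 -c "from h import *;o=ctrl.get_obs();print(o['eef_rot'][2].round(3),o['force'].round(1),'Mz',o['moment'][2].round(3))"; }
python3 shift.py '[[0,0,0,0,0,0.05]]' >/dev/null; p
python3 shift.py '[[0,0,0,0,0,0.05]]' >/dev/null; p
python3 shift.py '[[0,0,0,0,0,0.05]]' >/dev/null; p
```

```text
0.653 [ 6.1 -6.   5.2] Mz 0.211
0.603 [ 7.7 -6.2  5.6] Mz 0.243
0.553 [ 7.5 -7.   4.7] Mz 0.263
```

```bash
p(){ python3 -c "from h import *;o=ctrl.get_obs();print(o['eef_rot'][2].round(3),o['force'].round(1),'Mz',o['moment'][2].round(3))"; }
python3 shift.py '[[0,0,0,0,0,0.05]]' >/dev/null; p
python3 shift.py '[[0,0,0,0,0,0.05]]' >/dev/null; p
python3 shift.py '[[0,0,0,0,0,0.05]]' >/dev/null; p
```

```text
0.503 [ 6.  -8.4  4.9] Mz 0.213
0.452 [ 7.4 -7.6  4.6] Mz 0.049
0.402 [ 7.3 -7.3  4.7] Mz -0.07
```

```bash
p(){ python3 -c "from h import *;o=ctrl.get_obs();print(o['eef_rot'][2].round(3),o['force'].round(1),'Mz',o['moment'][2].round(3))"; }
python3 shift.py '[[0,0,0,0,0,0.05]]' >/dev/null; p
python3 shift.py '[[0,0,0,0,0,0.05]]' >/dev/null; p
python3 shift.py '[[0,0,0,0,0,0.04]]' >/dev/null; p
```

```text
0.352 [ 6.9 -7.3  4.6] Mz -0.148
0.302 [ 7.2 -8.8  4.9] Mz -0.094
0.262 [ 6.8 -8.2  4. ] Mz -0.105
```

```bash
python3 shift.py '[[0,0,0,0,0,0.04],[0.0005,0.0006,0,0,0,0],[0,0,0,0,0,0]]'
python3 shift.py '[[0,0,0,0,0,0],[0,0,0,0,0,0],[0,0,0,0,0,0],[0,0,0,0,0,0]]' 0.07
python3 shift.py '[[0,0,-0.02,0,0,0],[0,0,-0.03,0,0,0],[0,0,-0.04,0,0,0],[-0.045,0,-0.03,0,0,0],[-0.045,0,0,0,0,0],[-0.045,0,0,0,0,0],[0,0,0,0,0,0]]'
python3 - <<'E'
from h import *
im=[]
for n,r in(('top',(225,155)),('side',(225,160))):
    c=cam(n); x0,y0=r
    im.append(cv2.resize(c['img'][y0:y0+130,x0:x0+170],None,fx=2.3,fy=2.3,interpolation=cv2.INTER_CUBIC))
w=cv2.resize(cam('wrist')['img'],(398,299))
cv2.imwrite('pics/end.png',np.vstack([np.hstack(im),np.hstack([w,np.zeros((299,384,3),np.uint8)])])); to()
E
```

```text
time_s: 21.9
ee_pos: [0.529, 0.1428, 0.2133]
eef_rot: [3.14, -0.002, 0.224]
force: [3.4, -7.4, 6.0]
grip_width: 0.0433
grip_force: 25.0
time_s: 22.3
ee_pos: [0.5282, 0.1438, 0.2123]
eef_rot: [-3.141, 0.001, 0.223]
force: [0.7, 0.2, 0.4]
grip_width: 0.0694
grip_force: 0.0
time_s: 23.0
ee_pos: [0.3966, 0.1141, 0.331]
eef_rot: [3.142, -0.002, 0.223]
force: [1.4, 0.6, 0.7]
grip_width: 0.0699
grip_force: 0.0
t 23.15 pos [0.4004 0.1147 0.3306] rpy [ 3.1416e+00 -9.0000e-04  2.2300e-01] j6 1.539 F [ 0.25 -0.08 -1.4 ] M [0.    0.123 0.004]
```

View pics/end.png

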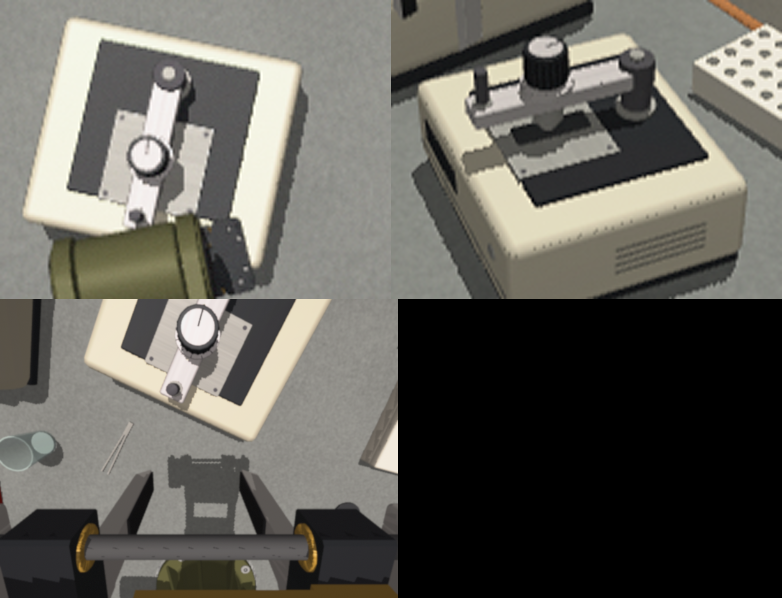

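The final view shows the arm at its stop with the bar lying flat beneath it. The knob line has turned about 2.2 rad, which fits exactly one click.

```bash
python3 -c "from station import ctrl;print(ctrl.hand_in())"
```

```text
the job is handed in; nothing more can be done
None
```

The nylon bar is clamped flat under the press foot, within about 1–2 mm of the crystal's centre, with the arm at its stop and the knob turned through one click; the job was handed in at about 23 s, verdict not shown.

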